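# Clear the blocking-test stack

### The arm

A 6-joint arm with a two-finger parallel gripper is mounted at the origin on the work surface. World frame = base frame: x ahead of the robot, y to its left, z up, the work surface at z = 0. Lengths are in m, angles in rad, forces in N, time in s.
With the tool pointing down it reaches from about 0.3 to 0.75 m from the base axis. Payload 8.5 kg.
Tool frame: the origin (TCP) lies midway between the tips of the shut fingers; the grasp point (between the pads) lies 19 mm behind it; z points along the fingers, y is the line along which they close (so a half turn about z gives the same grasp; the last joint's range is limited). The gripper opens to 88 mm and grips with 3 to 60 N. Pads are 18 mm wide; open, the fingers measure 123 mm over their backs; the gripper's body (75 mm by 187 mm) begins 45 mm behind the grasp point.
Start: joints at [-1.493, 0.381, 1.297, -0, 1.464, -0.215], TCP at [0.159, -0.527, 0.239] pointing down, gripper open.
Joint ranges: [-3.11, 3.11], [-0.89, 2.33], [0.22, 2.48], [-1.42, 4.56], [0.17, 2.85], [-2.88, 2.88]. Speed limits (rad/s): [2.39, 2.39, 3.14, 3.14, 3.14, 3.14].

### API

Orientations are given as [roll, pitch, yaw] about the fixed x, y, z axes, in that order (R = Rz(yaw) Ry(pitch) Rx(roll)).
In Python, from bench import telemetry, imaging, bot gives the robot as it stands.
- The arm moves only by the tool jog_arm, never from a script. Its argument "series" is text: rows parted by semicolons, each of 7 numbers parted by spaces: the turn, a rotation vector about the world's x, y, z in rad, then the shift along the world's x, y, z in m, then the finger opening in m, from 0 to 0.0881. A call has 1 to 12 rows; each row is the pose to reach, as a shift and turn from the pose commanded when the call began; what a row does not reach only later rows make up. A row lasts 1/10 s, in which the tool goes at most 50 mm and 8.59 degrees, less where a joint would pass 70% of its speed; a pose out of reach is approached as far as the arm can. A call with a gripper value outside its range is refused whole. The fingers move at their own pace and stop on an object; "grip_force" is the grip in N (left out, the last holds). Time passes only in rows, so rows that repeat a pose let the fingers close. It gives the time, the measured TCP pose, the force, the opening and the grip force at its end, in the units of the state.
- telemetry.read_state(): the state, without advancing time (a new reading comes with each control period).
- imaging.camera(name): name is "scene" or "top"; returns a dict with "img" (420x560x3 uint8, red, green, blue), "depth" (420x560 float32, m along the optical axis (not along the pixel's ray), 0 where there is no reading), "intrinsics" (3x3 intrinsics, pixels), "k1" (the pictures are not rectified: a ray, as slopes to the right and down, at radius r is drawn at 1 + k1 r^2 times it, then the intrinsics apply), "rvec" (rotation vector, rad) and "tvec" (3), from world to camera coordinates, as OpenCV has them. Camera axes: x right, y down, z forward; pixel columns grow to the right and rows downward; lengths in m; the calibration is good to about 2 mm. A picture is of the moment at which its call begins.
- bot.job_done(): hands the job in; it is judged then, once.
The state is a dict: "time_s": time; "joint_pos": joint angles; "joint_vel": joint speeds; "effort": joint torques, N m; "position": TCP position; "orientation": TCP orientation; "ft_force": force on the tool from outside, world axes, zero at the start; "torque": the same for the moment, N m; "grip_width": finger opening in m; "gripper_force": force on a finger pad.
Only numpy, scipy, OpenCV 4.12 (cv2) and the standard library are available. Lean on these libraries where they do the work, as an engineer would, in place of code of your own. Each camera call takes 0.05 s, during which the arm holds its last target. There are 200 camera calls.

### The job

The paint blocking test on the metal stand is over: take its stack apart one piece at a time from the top down and put each piece away. The knobbed weight stands in the round well of the wooden block, the metal disc lies flat in the round white dish, the square panel lies centred and squared up on the small square rest and the long panel centred and lengthwise on the long grey rest, both painted side up. Set things down rather than dropping them, and do not knock the amber bottle.

Things in the scene. Friction and masses are not known exactly. Their poses are not given: they have to be found in the camera images.
- weight: Bare steel weight, about 0.4 kg, on top of the stack at the start: upright cylinder 36 mm in diameter and 40 mm high, then a neck 12 mm in diameter and 6 mm high, then a knob 22 mm in diameter and 14 mm high; 60 mm high in all, the knob's middle 53 mm up. Can be held by the knob. Origin at the centre of its underside, z up.
- disc: Bare aluminium pressure disc, 54 mm in diameter, 20 mm thick, about 0.12 kg, directly under the weight. Origin at the centre of its underside, z up.
- square_panel: Square wooden test panel with a grey painted top, 60 x 60 x 8 mm, about 40 g, directly under the disc. It overhangs the long panel beneath it by 7 mm on each long side. Origin at the centre of its underside, x and y along its sides, z up out of the painted face.
- long_panel: Long wooden test panel with a white painted top, 120 mm (along its x) x 46 mm (along its y) x 8 mm, about 60 g, the lowest piece of the stack, on the stand. Origin at the centre of its underside, z up out of the painted face.
- stand: Fixed stand under the stack: dark base plate 140 x 90 x 6 mm, on it an aluminium, rubber-topped block 100 (along x) x 32 mm, top 30 mm above the table. The stack is centred on it within 3 mm and turned with it within 0.06 rad; undersides of long panel, square panel, disc and weight at 30, 38, 46 and 66 mm. Origin: centre of its underside, on the table.
- weight_block: Place of the weight: fixed wooden block 76 x 76 x 16 mm with one round blind well in the middle, 52 mm in diameter and 10 mm deep (well floor 6 mm above the table). Origin at the centre of its underside, on the table.
- dish: Place of the disc: fixed round white plastic dish, 84 mm outside and 76 mm inside diameter, floor 4 mm and rim 8 mm above the table. Origin at the centre of its underside, on the table.
- square_rest: Place of the square panel: fixed grey rest, base plate 75 x 75 x 6 mm with a rubber-topped block 36 x 36 mm in the middle, top 20 mm above the table; the panel lies on it and overhangs 12 mm all round. Origin at the centre of its underside, on the table; x and y along its sides.
- long_rest: Place of the long panel: fixed grey rest, base plate 130 x 70 x 6 mm with a rubber-topped block 100 mm (along x) x 30 mm (along y) in the middle, top 20 mm above the table; the panel lies lengthwise on it and overhangs 10 mm at the ends and 8 mm along the sides. Origin at the centre of its underside, on the table.
- bottle: Amber glass bottle with a white cap, 38 mm in diameter and 85 mm high, standing loose beyond the task's things; to be left standing where it is. Origin at the centre of its underside. Other small things on the mat (chips, gauge, colour fan, loupe, at most 31 mm high) have no part in the job.
Mind the look-alikes: they are no part of the job. What is shaped like the disc but green or red is not meant. What is shaped like the weight_block but red is not meant.

How it is judged:
By the outcome, as a careful person would: the job done as asked, in the order asked, and still so for the second after the job is handed in, with the robot touching nothing.
It also fails if it takes over 128 s, if anything falls off the work surface, if the arm or the gripper's body presses on something with over 40 N, if the wrist force passes 120 N, or if a joint passes its speed limit or range.

## Working session

There is one attempt and no reset: what is moved stays moved. The work goes in short steps, Python scripts to look and compute and a tool call to move; the robot and the scene stay as the last step left them, time stands still between calls to the robot, and variables do not carry over. Pictures are saved under pics/ and viewed, at most 14 in all, crops included, and the job is handed in when it is done.

Besides the shell and the picture viewer there is one more tool, called in YAML: its name, and indented under it one key for each argument. jog_arm: Moves the arm, as the interface text tells. Its arguments: {"type":"object","properties":{"series":{"type":"string"},"grip_force":{"type":"number"}},"required":["series"]}

```bash
mkdir -p pics
cat > h.py <<'E'
import numpy as np, cv2
from bench import telemetry, imaging, bot
def snap(n,tag):
    c=imaging.camera(n); np.savez(f'{tag}.npz',**{k:np.array(v) for k,v in c.items()})
    cv2.imwrite(f'pics/{tag}.png',c['img'][:,:,::-1]); return c
def load(tag): return dict(np.load(f'{tag}.npz'))
def crop(c,tag,u0,u1,v0,v1,s):
    cv2.imwrite(f'pics/{tag}.png',cv2.resize(c['img'][v0:v1,u0:u1,::-1],None,fx=s,fy=s,interpolation=cv2.INTER_CUBIC))
def rays(c,uv):
    uv=np.atleast_2d(np.array(uv,float)); K=c['intrinsics']
    p=cv2.undistortPoints(uv[:,None],K,np.array([float(c['k1']),0,0,0]))[:,0]
    return np.c_[p,np.ones(len(p))]
def RT(c): return cv2.Rodrigues(np.array(c['rvec'],float))[0],np.array(c['tvec'],float).ravel()
def at_z(c,uv,z):
    R,t=RT(c); d=rays(c,uv)@R; o=-R.T@t
    return o+d*((z-o[2])/d[:,2])[:,None]
def cloud(c):
    h,w=c['depth'].shape; u,v=np.meshgrid(np.arange(w),np.arange(h))
    r=rays(c,np.c_[u.ravel(),v.ravel()]); R,t=RT(c)
    return ((r*c['depth'].ravel()[:,None]-t)@R).reshape(h,w,3)
def proj(c,P):
    return cv2.projectPoints(np.atleast_2d(np.array(P,float)),np.array(c['rvec'],float),np.array(c['tvec'],float),c['intrinsics'],np.array([float(c['k1']),0,0,0]))[0][:,0]
E
python3 - <<'E'
from h import *
for n in('top','scene'):
    c=snap(n,n+'0'); R,t=RT(c); print(n,-R.T@t,R[2],c['k1'],c['intrinsics'][0])
s=telemetry.read_state(); print(s)
E
```

```text
top [0.50174381 0.10686633 0.95280197] [ 0.10892808  0.04228341 -0.99314993] -0.031656886789926314 [379.21500362   0.         278.52232254]
scene [1.26315522 0.03198692 0.76696422] [-0.70705936  0.11161282 -0.69829051] -1.7836919315126e-05 [405.14626914   0.         276.84011761]
{'time_s': 0.1, 'joint_pos': array([-1.49328271e+00,  3.81107600e-01,  1.29815011e+00, -4.51506140e-05,
        1.46359927e+00, -2.15311204e-01]), 'joint_vel': array([ 0.00072313, -0.00223474, -0.00298411, -0.00022788, -0.0010917 ,
        0.00046192]), 'effort': array([ 4.51596032e-03, -4.38649213e+01, -2.24910682e+01,  7.15337461e-02,
        3.42215155e-02, -7.12552082e-05]), 'position': array([ 0.15872274, -0.52633611,  0.23822256]), 'orientation': array([-3.14034793e+00, -2.26276074e-04,  2.92829542e-01]), 'ft_force': array([ 0.12519872, -0.42337153,  0.06761605]), 'torque': array([ 0.0049211 ,  0.00502048, -0.03733797]), 'gripper_force': 0.0, 'grip_width': 0.08793075382469083}
```

View pics/top0.png

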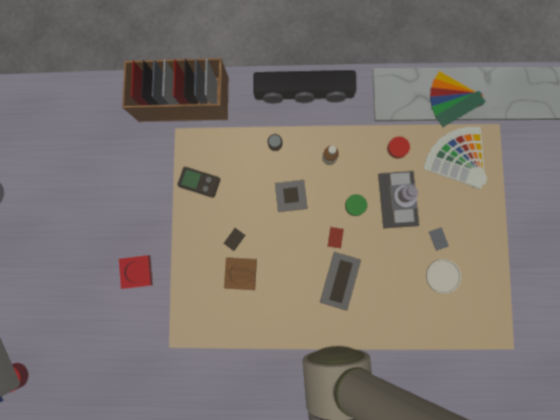

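View pics/scene0.png

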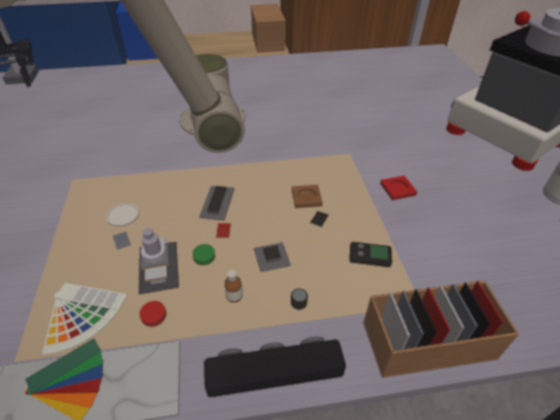

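The top view shows the stack at (402,199), brown weight block at (240,274), dish at (443,277), square rest at (291,195), long rest at (341,281) and bottle at (331,153). The look-alikes are the red disc (399,147), green disc (356,205) and red block (136,272). The scene view agrees. My choice is the bare stack at (402,199) and the brown block at (240,274), which I'll check in a close crop.

Run:
```python
from h import *
c=load('top0')
im=[cv2.resize(c['img'][v-32:v+32,u-42:u+42,::-1],(399,299),interpolation=cv2.INTER_CUBIC) for u,v in((400,200),(240,274),(443,277),(291,195))]
cv2.imwrite('pics/q.png',np.vstack([np.hstack(im[:2]),np.hstack(im[2:])]))
crop(c,'lr',305,377,251,311,8)
crop(load('scene0'),'st',118,198,220,295,8)
P=cloud(c)
for n,uv in dict(stack=(402,199),wb=(240,274),dish=(443,277),sq=(291,195),lr=(341,281),bot=(331,153),green=(356,205)).items():
    print(n,P[uv[1],uv[0]].round(4),P[uv[1]-8,uv[0]].round(4))
```

```text
stack [ 0.6255 -0.1409  0.0786] [ 0.6402 -0.1346  0.1031]
wb [0.4506 0.2432 0.0055] [0.4704 0.2431 0.0073]
dish [ 0.4429 -0.2553  0.0033] [ 0.4623 -0.2568  0.0016]
sq [0.6462 0.1155 0.0172] [0.666  0.1154 0.0193]
lr [ 0.4349 -0.0042  0.0208] [ 0.4542 -0.0041  0.0242]
bot [0.7359 0.0204 0.0783] [0.7534 0.0207 0.0847]
green [ 0.6198 -0.0447  0.0187] [ 0.6398 -0.0452  0.0185]
```

View pics/q.png

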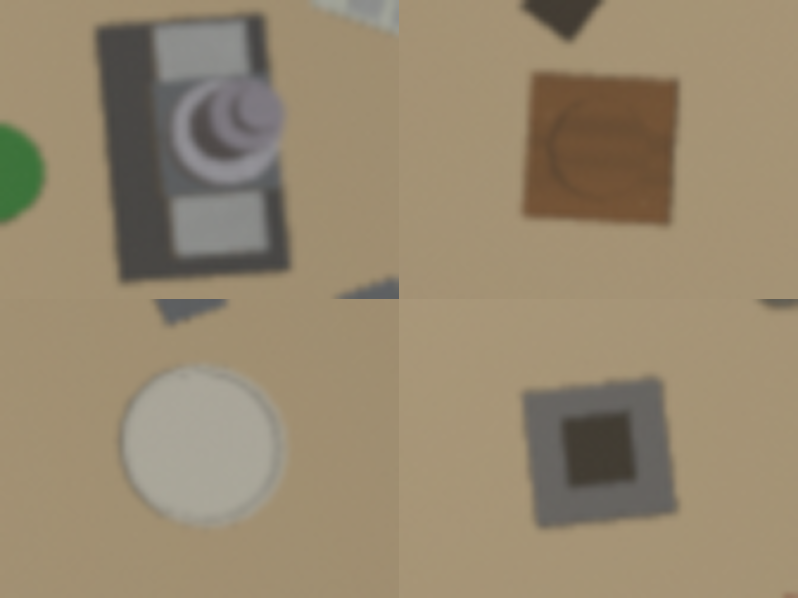

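View pics/lr.png

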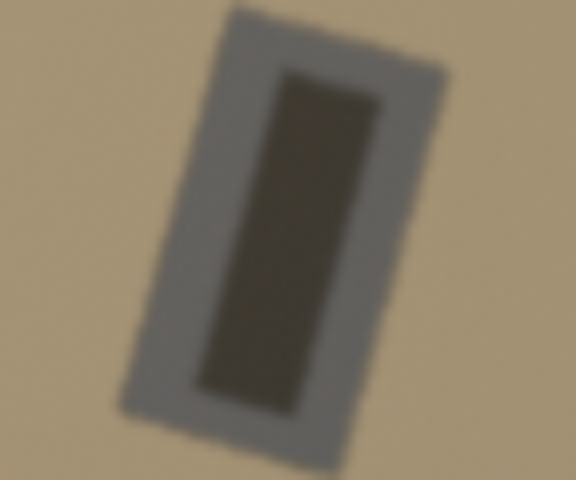

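View pics/st.png

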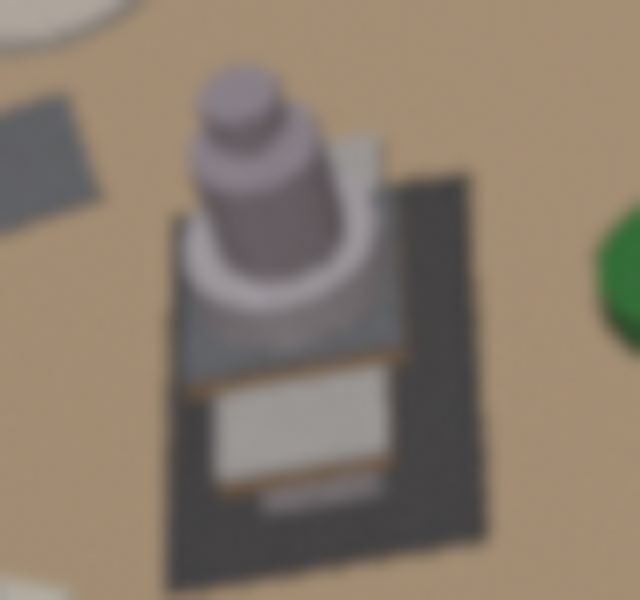

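Run:
```python
from h import *
T=load('top0');S=load('scene0')
def px(p,u0,v0,sx,sy): p=np.array(p,float); return (p+.5)/[sx,sy]-.5+[u0,v0]
def rect(n,c,p,z,*a):
    Q=at_z(c,px(p,*a),z)[:,:2]; e=[np.linalg.norm(Q[i]-Q[i-1]) for i in range(4)]
    d1=Q[1]-Q[0]+Q[2]-Q[3]; d2=Q[0]-Q[3]+Q[1]-Q[2]
    print(n,Q.mean(0).round(4),'sides mm',np.round(np.array(e)*1e3,1),'ang TL>TR',np.arctan2(*d1[::-1]).round(3),'BL>TL',np.arctan2(*d2[::-1]).round(3))
def pt(n,c,p,z,*a): print(n,at_z(c,px(p,*a),z)[:,:2].round(4).tolist())
q=(4.75,4.672)
a=(358,168)+q
rect('standbase',T,[(95,27),(262,14),(290,270),(120,282)],.006,*a)
rect('long',T,[(153,27),(247,19),(268,248),(175,257)],.038,*a)
pt('knob,shoulder',T,[(262,108)],.126,*a);pt('shoulder',T,[(245,117)],.106,*a);pt('disc',T,[(228,130)],.066,*a)
rect('wb',T,[(134,72),(280,79),(271,225),(124,216)],.016,198,242,*q)
pt('dish',T,[(203.5,146),(120,146),(287,146),(203,65),(203,227)],.008,401,245,*q)
rect('sq base',T,[(124,95),(262,78),(278,215),(138,228)],.006,249,163,*q)
rect('sq blk',T,[(163,120),(231,113),(237,181),(170,188)],.02,249,163,*q)
rect('lr base',T,[(233,5),(449,70),(340,474),(118,408)],.006,305,251,8,8)
rect('lr blk',T,[(285,70),(380,100),(297,415),(195,385)],.02,305,251,8,8)
s=(118,220,8,8)
pt('S knob',S,[(240,92)],.126,*s)
pt('S sq front',S,[(190,385),(405,350)],.046,*s)
pt('S long end',S,[(213,483),(390,460)],.038,*s)
pt('S base BL BR TR',S,[(168,590),(488,540),(468,178)],.006,*s)
crop(S,'rests',190,335,180,280,5)
# depth heights check
P=cloud(T); print([np.median(P[v-1:v+2,u-1:u+2,2]).round(4) for u,v in((401,178),(403,216),(413,190),(443,277),(291,195),(341,281),(230,262))])
```

```text
standbase [ 0.6356 -0.1514] sides mm [138.   88.5 138.5  88.5] ang TL>TR -1.501 BL>TL 0.064
long [ 0.6364 -0.1525] sides mm [120.3  48.1 119.7  47. ] ang TL>TR -1.484 BL>TL 0.053
knob,shoulder [[0.6369, -0.1515]]
shoulder [[0.6359, -0.1496]]
disc [[0.6357, -0.1531]]
wb [0.4531 0.2413] sides mm [75.3 76.4 76.  76.4] ang TL>TR -1.623 BL>TL -0.057
dish [[0.446, -0.2547], [0.4461, -0.2121], [0.4458, -0.2973], [0.4879, -0.2563], [0.4044, -0.2527]]
sq base [0.6466 0.1161] sides mm [73.1 74.2 75.2 74.3] ang TL>TR -1.468 BL>TL 0.103
sq blk [0.6463 0.1161] sides mm [36.8 35.8 36.7 35.2] ang TL>TR -1.472 BL>TL 0.088
lr base [ 0.4355 -0.0041] sides mm [128.   68.9 127.2  70. ] ang TL>TR -1.861 BL>TL -0.288
lr blk [ 0.4354 -0.0037] sides mm [98.4 29.9 97.6 31.7] ang TL>TR -1.866 BL>TL -0.286
S knob [[0.6356, -0.1502]]
S sq front [[0.6684, -0.1787], [0.665, -0.1201]]
S long end [[0.6971, -0.172], [0.6966, -0.1245]]
S base BL BR TR [[0.7074, -0.1905], [0.704, -0.1031], [0.5661, -0.1116]]
[np.float64(0.0369), np.float64(0.0379), np.float64(0.1255), np.float64(0.0035), np.float64(0.021), np.float64(0.0192), np.float64(0.0154)]
```

View pics/rests.png

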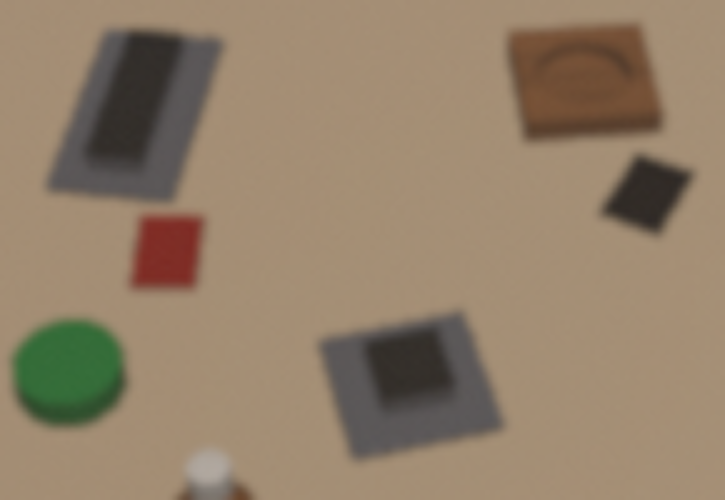

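Run:
```python
from h import *
S=load('scene0')
def rect(n,p,z):
    Q=at_z(S,(np.array(p,float)+.5)/5-.5+[190,180],z)[:,:2]; d2=Q[0]-Q[3]+Q[1]-Q[2];e=[np.linalg.norm(Q[i]-Q[i-1]) for i in range(4)]
    print(n,Q.mean(0).round(4),np.round(np.array(e)*1e3,1),np.arctan2(*d2[::-1]).round(3))
rect('wb',[(508,32),(640,25),(660,122),(523,130)],.016)
rect('sq',[(318,343),(463,312),(503,430),(355,460)],.006)
rect('lr',[(105,30),(222,40),(173,200),(46,188)],.006)
# dish: mean of rim-coloured pixels, scene
P=cloud(S)
```

```text
wb [0.455  0.2413] [80.5 75.4 80.3 74.4] 3.056
sq [0.6486 0.1165] [73.9 74.2 76.  71.5] -3.037
lr [ 0.4355 -0.0036] [128.5  68.2 128.7  68.4] 2.861
```

jog_arm:
  series: "0 0 -0.06 0.12 0.095 0.01 0.088;0 0 -0.12 0.24 0.19 0.01 0.088;0 0 -0.235 0.478 0.376 0.01 0.088;0 0 -0.235 0.478 0.376 0.01 0.088;0 0 -0.235 0.478 0.376 0.01 0.088;0 0 -0.235 0.478 0.376 0.01 0.088;0 0 -0.235 0.478 0.376 0.01 0.088;0 0 -0.235 0.478 0.376 0.01 0.088;0 0 -0.235 0.478 0.376 0.01 0.088;0 0 -0.235 0.478 0.376 0.01 0.088;0 0 -0.235 0.478 0.376 0.01 0.088;0 0 -0.235 0.478 0.376 0.01 0.088"
  grip_force: 20

```text
time_s: 1.3
position: [0.6315, -0.154, 0.2483]
orientation: [-3.141, 0.001, 0.058]
ft_force: [-0.1, -0.9, -0.2]
grip_width: 0.0878
gripper_force: 0.0
```

jog_arm:
  series: "0 0 0 0 0 -0.03 0.05;0 0 0 0 0 -0.07 0.05;0 0 0 0 0 -0.11 0.05;0 0 0 0 0 -0.13 0.05;0 0 0 0 0 -0.14 0.05;0 0 0 0 0 -0.14 0.05;0 0 0 0 0 -0.14 0.05;0 0 0 0 0 -0.14 0.05"

```text
time_s: 2.1
position: [0.6308, -0.156, 0.1102]
orientation: [3.14, -0.002, 0.058]
ft_force: [0.4, -1.2, 1.0]
grip_width: 0.0498
gripper_force: 0.0
```

Run:
```python
from h import *
a=snap('top','top1');b=snap('scene','scene1')
A=cv2.resize(a['img'][165:235,365:435,::-1],(400,400),interpolation=cv2.INTER_CUBIC)
B=cv2.resize(b['img'][200:290,110:200,::-1],(400,400),interpolation=cv2.INTER_CUBIC)
cv2.imwrite('pics/g1.png',np.hstack([A,B])); print(telemetry.read_state()['position'])
```

```text
[ 0.63057872 -0.15588261  0.10986912]
```

View pics/g1.png

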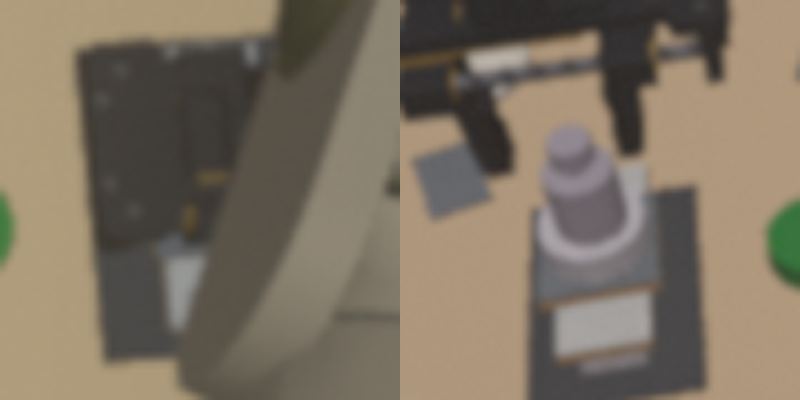

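Left panel: arm covers the stack. Right panel: fingertips at (490,170) and (630,150) straddle the knob at (570,140), with their midpoint slightly off, as the measured TCP says. I'll shift by (+6, +5, −1) mm and close.

jog_arm:
  series: "0 0 0 0.006 0.005 -0.001 0.05;0 0 0 0.006 0.005 -0.001 0.05;0 0 0 0.006 0.005 -0.001 0.05;0 0 0 0.006 0.005 -0.001 0.035;0 0 0 0.006 0.005 -0.001 0.03;0 0 0 0.006 0.005 -0.001 0.025;0 0 0 0.006 0.005 -0.001 0.01;0 0 0 0.006 0.005 -0.001 0.01;0 0 0 0.006 0.005 -0.001 0.01;0 0 0 0.006 0.005 -0.001 0.01;0 0 0 0.006 0.005 -0.001 0.01"
  grip_force: 30

```text
time_s: 3.3
position: [0.6362, -0.1509, 0.1077]
orientation: [3.141, -0.0, 0.058]
ft_force: [-0.6, -2.0, 0.3]
grip_width: 0.021
gripper_force: 30.0
```

jog_arm:
  series: "0 0 0 0 0 0.003 0.01;0 0 0 0 0 0.01 0.01;0 0 0 0 0 0.022 0.01;0 0 0 0 0 0.036 0.01;0 0 0 0 0 0.05 0.01;0 0 0 0 0 0.06 0.01;0 0 0 0 0.004 0.068 0.01;0 0 0 -0.005 0.015 0.07 0.01;0 0 0 -0.014 0.03 0.07 0.01;0 0 0 -0.026 0.052 0.07 0.01;0 0 0 -0.04 0.08 0.07 0.01;0 0 0 -0.055 0.11 0.07 0.01"

```text
time_s: 4.5
position: [0.5799, -0.0391, 0.1772]
orientation: [-3.141, 0.001, 0.058]
ft_force: [0.6, 0.8, -3.0]
grip_width: 0.021
gripper_force: 30.0
```

jog_arm:
  series: "0 0 0 -0.016 0.033 0 0.01;0 0 0 -0.033 0.07 0 0.01;0 0 0 -0.05 0.107 0 0.01;0 0 0 -0.067 0.144 0 0.01;0 0 0 -0.083 0.18 0 0.01;0 0 0 -0.098 0.212 0 0.01;0 0 0 -0.11 0.24 0 0.01;0 0 0 -0.12 0.26 0 0.01;0 0 0 -0.126 0.275 0 0.01;0 0 0 -0.128 0.282 0 0.01;0 0 0 -0.128 0.282 0 0.01;0 0 0 -0.128 0.282 0 0.01"

```text
time_s: 5.7
position: [0.4532, 0.2409, 0.1776]
orientation: [3.141, 0.0, 0.058]
ft_force: [0.0, -0.7, -3.9]
grip_width: 0.0211
gripper_force: 30.0
```

jog_arm:
  series: "0 0 0 0.001 0.0005 -0.015 0.01;0 0 0 0.001 0.0005 -0.04 0.01;0 0 0 0.001 0.0005 -0.07 0.01;0 0 0 0.001 0.0005 -0.095 0.01;0 0 0 0.001 0.0005 -0.11 0.01;0 0 0 0.001 0.0005 -0.12 0.01;0 0 0 0.001 0.0005 -0.125 0.01;0 0 0 0.001 0.0005 -0.127 0.01;0 0 0 0.001 0.0005 -0.1285 0.01;0 0 0 0.001 0.0005 -0.1295 0.01;0 0 0 0.001 0.0005 -0.1295 0.01;0 0 0 0.001 0.0005 -0.1295 0.01"

```text
time_s: 6.9
position: [0.4543, 0.2418, 0.0484]
orientation: [-3.141, -0.001, 0.058]
ft_force: [0.1, 0.3, -3.8]
grip_width: 0.0209
gripper_force: 30.0
```

jog_arm:
  series: "0 0 0 0 0 -0.0005 0.01;0 0 0 0 0 -0.001 0.01;0 0 0 0 0 -0.001 0.01;0 0 0 0 0 -0.001 0.01"

```text
time_s: 7.3
position: [0.4545, 0.2418, 0.0476]
orientation: [-3.141, -0.001, 0.058]
ft_force: [-1.3, -1.6, 4.4]
grip_width: 0.0209
gripper_force: 30.0
```

Contact felt. Next I'll release and rise, then return above the disc.

jog_arm:
  series: "0 0 0 0 0 0 0.024;0 0 0 0 0 0 0.03;0 0 0 0 0 0 0.05;0 0 0 0 0 0 0.06;0 0 0 0 0 0 0.06;0 0 0 0 0 0.02 0.06;0 0 0 0 0 0.05 0.06;0 0 0 0 0 0.1 0.06;0 0 0 0 0 0.13 0.08;0 0 0 0 0 0.13 0.08"

```text
time_s: 8.3
position: [0.4557, 0.2423, 0.1811]
orientation: [-3.14, -0.008, 0.058]
ft_force: [1.3, 0.1, -0.2]
grip_width: 0.074
gripper_force: 0.0
```

jog_arm:
  series: "0 0 0 0.03 -0.07 0 0.08;0 0 0 0.09 -0.2 0 0.08;0 0 0 0.182 -0.393 0 0.08;0 0 0 0.182 -0.393 0 0.08;0 0 0 0.182 -0.393 0 0.08;0 0 0 0.182 -0.393 0 0.08;0 0 0 0.182 -0.393 0 0.08;0 0 0 0.182 -0.393 0 0.08;0 0 0 0.182 -0.393 0 0.08;0 0 0 0.182 -0.393 0 0.08;0 0 0 0.182 -0.393 0 0.08;0 0 0 0.182 -0.393 0 0.08"

```text
time_s: 9.5
position: [0.6357, -0.1499, 0.1766]
orientation: [-3.141, 0.001, 0.059]
ft_force: [-0.0, 0.6, 0.2]
grip_width: 0.0796
gripper_force: 0.0
```

Run:
```python
from h import *
b=snap('scene','scene2')
A=cv2.resize(b['img'][165:225,275:335,::-1],(400,400),interpolation=cv2.INTER_CUBIC)
B=cv2.resize(b['img'][215:295,118:198,::-1],(400,400),interpolation=cv2.INTER_CUBIC)
cv2.imwrite('pics/g2.png',np.hstack([A,B])); print(telemetry.read_state()['position'])
```

```text
[ 0.63581904 -0.14974397  0.17695954]
```

View pics/g2.png

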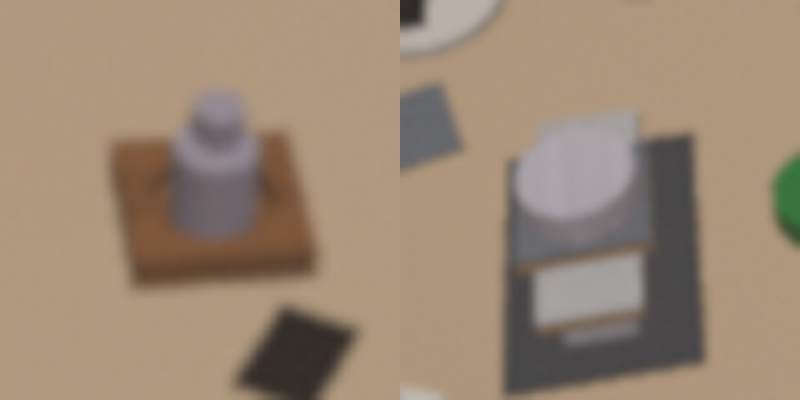

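Left panel: the weight stands upright in the well at about (215,165). Right panel: the disc top is centred at about (575,172), and the square panel's front edge runs from (517,264) to (650,243).

Run:
```python
from h import *
S=load('scene2')
f=lambda p,z:at_z(S,(np.array(p,float)-[400,0]+.5)/5-.5+[118,215],z)[:,:2].round(4).tolist()
print(f([(575,172),(514,175),(636,168),(578,122),(574,221)],.066)); print(f([(517,264),(650,243)],.046)); print(f([(538,328),(645,311)],.038))
```

```text
[[0.6349, -0.1521], [0.6325, -0.1791], [0.6366, -0.125], [0.6043, -0.1526], [0.6636, -0.1507]]
[[0.6675, -0.1794], [0.6645, -0.1214]]
[[0.6982, -0.1698], [0.696, -0.1239]]
```

jog_arm:
  series: "0 0 0 -0.001 -0.002 -0.02 0.08;0 0 0 -0.001 -0.002 -0.06 0.08;0 0 0 -0.001 -0.002 -0.1 0.08;0 0 0 -0.001 -0.002 -0.115 0.08;0 0 0 -0.001 -0.002 -0.123 0.08;0 0 0 -0.001 -0.002 -0.123 0.08;0 0 0 -0.001 -0.002 -0.123 0.065;0 0 0 -0.001 -0.002 -0.123 0.058;0 0 0 -0.001 -0.002 -0.123 0.056;0 0 0 -0.001 -0.002 -0.123 0.045;0 0 0 -0.001 -0.002 -0.123 0.045;0 0 0 -0.001 -0.002 -0.123 0.045"
  grip_force: 15

```text
time_s: 10.75
position: [0.6355, -0.1533, 0.0549]
orientation: [3.141, -0.001, 0.058]
ft_force: [-1.3, 0.9, 4.9]
grip_width: 0.0531
gripper_force: 15.0
```

jog_arm:
  series: "0 0 0 0 0 0 0.045;0 0 0 0 0 0 0.045"

```text
time_s: 10.95
position: [0.6355, -0.1533, 0.0549]
orientation: [3.141, -0.001, 0.058]
ft_force: [-1.0, 0.1, 6.1]
grip_width: 0.0534
gripper_force: 15.0
```

jog_arm:
  series: "0 0 0 0 0 0.003 0.045;0 0 0 0 0 0.01 0.045;0 0 0 0 0 0.025 0.045;0 0 0 0 0 0.04 0.045;0 0 0 0 0 0.055 0.045;0 0 0 -0.005 -0.002 0.06 0.045;0 0 0 -0.016 -0.008 0.06 0.045;0 0 0 -0.035 -0.018 0.06 0.045;0 0 0 -0.06 -0.031 0.06 0.045;0 0 0 -0.085 -0.045 0.06 0.045;0 0 0 -0.11 -0.058 0.06 0.045;0 0 0 -0.135 -0.072 0.06 0.045"

```text
time_s: 12.15
position: [0.4986, -0.2254, 0.1139]
orientation: [-3.141, 0.001, 0.058]
ft_force: [0.1, -0.9, -1.3]
grip_width: 0.0537
gripper_force: 15.0
```

jog_arm:
  series: "0 0 0 -0.02 -0.011 0 0.045;0 0 0 -0.037 -0.02 0 0.045;0 0 0 -0.047 -0.025 0 0.045;0 0 0 -0.054 -0.029 0 0.045;0 0 0 -0.055 -0.03 0 0.045;0 0 0 -0.055 -0.03 -0.01 0.045;0 0 0 -0.055 -0.03 -0.03 0.045;0 0 0 -0.055 -0.03 -0.055 0.045;0 0 0 -0.055 -0.03 -0.075 0.045;0 0 0 -0.055 -0.03 -0.087 0.045;0 0 0 -0.055 -0.03 -0.092 0.045;0 0 0 -0.055 -0.03 -0.092 0.045"

```text
time_s: 13.35
position: [0.4454, -0.255, 0.0218]
orientation: [-3.141, 0.0, 0.058]
ft_force: [-0.5, 0.4, -0.5]
grip_width: 0.0532
gripper_force: 15.0
```

jog_arm:
  series: "0 0 0 0 0 -0.002 0.045;0 0 0 0 0 -0.004 0.045;0 0 0 0 0 -0.006 0.045;0 0 0 0 0 -0.006 0.045;0 0 0 0 0 -0.006 0.045"

```text
time_s: 13.85
position: [0.4452, -0.2552, 0.0163]
orientation: [3.141, -0.0, 0.058]
ft_force: [-0.4, -0.4, -0.5]
grip_width: 0.0533
gripper_force: 15.0
```

jog_arm:
  series: "0 0 0 0 0 -0.001 0.045;0 0 0 0 0 -0.002 0.045;0 0 0 0 0 -0.002 0.045;0 0 0 0 0 -0.002 0.045"

```text
time_s: 14.25
position: [0.4452, -0.2552, 0.0141]
orientation: [-3.142, 0.0, 0.058]
ft_force: [-0.3, 0.1, -1.8]
grip_width: 0.0537
gripper_force: 15.0
```

jog_arm:
  series: "0 0 0 0 0 -0.001 0.045;0 0 0 0 0 -0.001 0.045;0 0 0 0 0 -0.001 0.045"

```text
time_s: 14.55
position: [0.4452, -0.2552, 0.0131]
orientation: [-3.142, 0.0, 0.058]
ft_force: [-0.4, -0.7, -1.2]
grip_width: 0.0533
gripper_force: 15.0
```

jog_arm:
  series: "0 0 0 0 0 -0.0005 0.045;0 0 0 0 0 -0.001 0.045;0 0 0 0 0 -0.001 0.045"

```text
time_s: 14.85
position: [0.4452, -0.2553, 0.0129]
orientation: [3.141, -0.0, 0.058]
ft_force: [-1.4, 1.6, 7.9]
grip_width: 0.0533
gripper_force: 15.0
```

Contact at z=12.9 mm, as predicted. Next I'll release, rise and go back over the square panel.

jog_arm:
  series: "0 0 0 0 0 0.0005 0.056;0 0 0 0 0 0.001 0.06;0 0 0 0 0 0.001 0.07;0 0 0 0 0 0.001 0.075;0 0 0 0 0 0.001 0.08;0 0 0 0 0 0.03 0.08;0 0 0 0 0 0.07 0.08;0 0 0 0 0 0.11 0.08;0 0 0 0.02 0.01 0.11 0.08;0 0 0 0.06 0.03 0.11 0.08"

```text
time_s: 15.85
position: [0.505, -0.2262, 0.1237]
orientation: [3.14, -0.001, 0.054]
ft_force: [0.4, -2.0, -0.2]
grip_width: 0.0801
gripper_force: 0.0
```

jog_arm:
  series: "0 0 0 0.04 0.022 0 0.08;0 0 0 0.08 0.045 0 0.08;0 0 0 0.131 0.073 0 0.08;0 0 0 0.131 0.073 0 0.08;0 0 0 0.131 0.073 0 0.08;0 0 0 0.131 0.073 0 0.08;0 0 0 0.131 0.073 0 0.08"

```text
time_s: 16.55
position: [0.6352, -0.1532, 0.1223]
orientation: [-3.142, 0.0, 0.056]
ft_force: [0.2, 0.8, 0.2]
grip_width: 0.0801
gripper_force: 0.0
```

Run:
```python
from h import *
b=snap('scene','scene3')
A=cv2.resize(b['img'][190:240,98:148,::-1],(400,400),interpolation=cv2.INTER_CUBIC)
B=cv2.resize(b['img'][215:295,118:198,::-1],(400,400),interpolation=cv2.INTER_CUBIC)
cv2.imwrite('pics/g3.png',np.hstack([A,B])); print(telemetry.read_state()['position'])
```

```text
[ 0.63525103 -0.15321933  0.1224214 ]
```

View pics/g3.png

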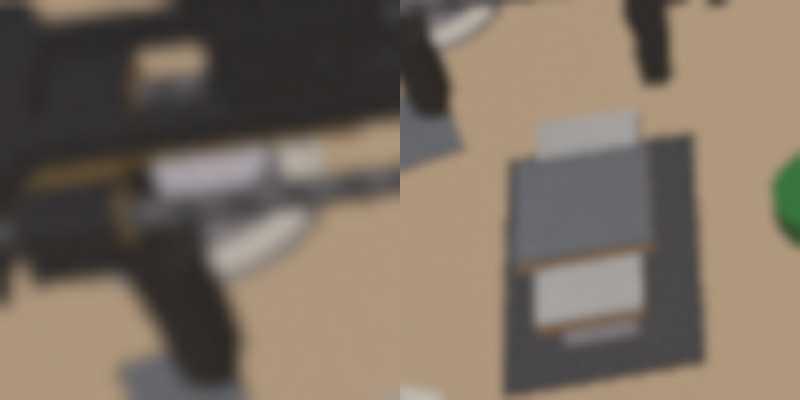

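Left: the dish is partly hidden and the disc's pale top shows at (220,175). Right: the square panel's corners are at about (510,160), (646,147), (652,243), (517,264).

Run:
```python
from h import *
S=load('scene3')
f=lambda p,z:at_z(S,(np.array(p,float)-[400,0]+.5)/5-.5+[118,215],z)[:,:2]
Q=f([(510,160),(646,147),(652,243),(517,264)],.046);print(Q.round(4).tolist(),Q.mean(0),(lambda d:np.arctan2(-d[0],d[1]))(Q[2]-Q[3]+Q[1]-Q[0]))
# colour-based: grey top
im=S['img'].astype(int); P=cloud(S)
m=(abs(P[...,2]-.046)<.004)&(abs(P[...,0]-.636)<.05)&(abs(P[...,1]+.152)<.05)
X=P[m][:,:2].astype(np.float32); print(m.sum(),cv2.minAreaRect(X),X.mean(0))
```

```text
[[0.6049, -0.1877], [0.6064, -0.1254], [0.6646, -0.1205], [0.6675, -0.1794]] [ 0.63585709 -0.15325495] 0.011497287209602353
553 ((0.6358614563941956, -0.1531658172607422), (0.06358759850263596, 0.05885528400540352), 4.0135955810546875) [ 0.6370642  -0.15328287]
```

jog_arm:
  series: "0 0 0 0.001 0 -0.015 0.08;0 0 0 0.001 0 -0.04 0.08;0 0 0 0.001 0 -0.065 0.08;0 0 0 0.001 0 -0.082 0.08;0 0 0 0.001 0 -0.089 0.08;0 0 0 0.001 0 -0.089 0.08;0 0 0 0.001 0 -0.089 0.07;0 0 0 0.001 0 -0.089 0.065;0 0 0 0.001 0 -0.089 0.062;0 0 0 0.001 0 -0.089 0.055;0 0 0 0.001 0 -0.089 0.055;0 0 0 0.001 0 -0.089 0.055"
  grip_force: 10

```text
time_s: 17.8
position: [0.6375, -0.1524, 0.0339]
orientation: [3.141, -0.001, 0.058]
ft_force: [-1.1, -0.5, 5.7]
grip_width: 0.0597
gripper_force: 10.0
```

jog_arm:
  series: "0 0 0 0 0 0.001 0.055;0 0 0 0 0 0.002 0.055;0 0 0 0 0 0.005 0.055;0 0 0 0 0 0.012 0.055;0 0 0 0 0 0.025 0.055;0 0 0 0 0 0.04 0.055;0 0 0 0 0 0.055 0.055;0 0 0 0 0 0.065 0.055;0 0 0 0 0 0.07 0.055;0 0 0 0 0 0.07 0.055"

```text
time_s: 18.8
position: [0.6374, -0.1523, 0.1039]
orientation: [3.141, -0.001, 0.058]
ft_force: [-0.2, 0.2, -0.5]
grip_width: 0.0601
gripper_force: 10.0
```

jog_arm:
  series: "0 0 0 0 0.006 0 0.055;0 0 0 0.001 0.02 0 0.055;0 0 0 0.002 0.045 0 0.055;0 0 0.01 0.003 0.075 0 0.055;0 0 0.02 0.004 0.108 0 0.055;0 0 0.03 0.006 0.141 0 0.055;0 0 0.039 0.007 0.174 0 0.055;0 0 0.039 0.008 0.205 0 0.055;0 0 0.039 0.009 0.232 0 0.055;0 0 0.039 0.01 0.252 0 0.055;0 0 0.039 0.0105 0.264 0 0.055;0 0 0.039 0.0105 0.269 0 0.055"

```text
time_s: 20.0
position: [0.6473, 0.1184, 0.1027]
orientation: [-3.141, 0.001, 0.098]
ft_force: [0.4, 0.0, -0.4]
grip_width: 0.0595
gripper_force: 10.0
```

jog_arm:
  series: "0 0 0 0 0 -0.01 0.055;0 0 0 0 0 -0.03 0.055;0 0 0 0 0 -0.05 0.055;0 0 0 0 0 -0.065 0.055;0 0 0 0 0 -0.075 0.055;0 0 0 0 0 -0.08 0.055;0 0 0 0 0 -0.08 0.055;0 0 0 0 0 -0.08 0.055"

```text
time_s: 20.8
position: [0.6481, 0.1166, 0.0237]
orientation: [3.141, -0.001, 0.097]
ft_force: [-0.5, -0.2, -0.8]
grip_width: 0.0598
gripper_force: 10.0
```

Run:
```python
from h import *
b=snap('scene','scene4'); crop(b,'g4',235,315,225,285,8); print(telemetry.read_state()['position'])
# predicted base corners + predicted panel corners when centred, in crop pixels
for c,h,z in (((.6468,.1163),.0375,.006),((.6468,.1163),.03,.0321)):
    a=.097;R=np.array([[np.cos(a),-np.sin(a)],[np.sin(a),np.cos(a)]])
    q=np.array([(-1,-1),(-1,1),(1,1),(1,-1)])*h@R.T+c
    print(((proj(b,np.c_[q,[z]*4])-[235,225]+.5)*8-.5).round(0).tolist())
```

```text
[0.64809881 0.11669483 0.02392092]
[[147.0, 182.0], [383.0, 137.0], [448.0, 322.0], [200.0, 373.0]]
[[173.0, 139.0], [366.0, 103.0], [419.0, 252.0], [218.0, 292.0]]
```

View pics/g4.png

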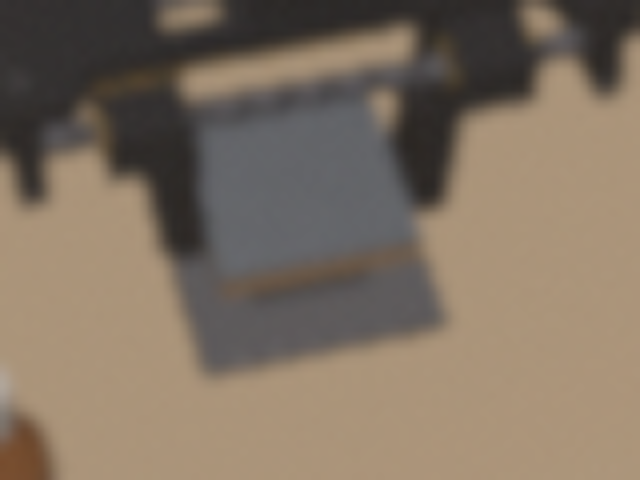

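The panel is held above the rest. Its front top edge runs from (219,284) to (416,244), and the base plate's front corners are at (207,377) and (447,324).

Run:
```python
from h import *
S=load('scene4')
f=lambda p,z:at_z(S,(np.array(p,float)+.5)/8-.5+[235,225],z)[:,:2]
for p,z,h in(([(219,284),(416,244)],.036,.03),([(207,377),(447,324)],.006,.0375)):
    Q=f(p,z); d=Q[1]-Q[0]; d/=np.linalg.norm(d); n=np.array([-d[1],d[0]]); a=np.arctan2(-d[0],d[1]); print(Q.round(4).tolist(),'centre',(Q.mean(0)-h*np.array([d[1],-d[0]])).round(4),'yaw',a.round(3))
```

```text
[[0.6798, 0.0898], [0.6739, 0.1482]] centre [0.647 0.116] yaw 0.102
[[0.6895, 0.0844], [0.681, 0.1568]] centre [0.648  0.1162] yaw 0.116
```

Within 1 mm. I'll lower it now.

jog_arm:
  series: "0 0 0.003 0.0007 0 -0.003 0.055;0 0 0.003 0.0007 0 -0.005 0.055;0 0 0.003 0.0007 0 -0.0065 0.055;0 0 0.003 0.0007 0 -0.0075 0.055;0 0 0.003 0.0007 0 -0.0075 0.055;0 0 0.003 0.0007 0 -0.0075 0.055"

```text
time_s: 21.45
position: [0.6484, 0.1168, 0.0159]
orientation: [3.142, -0.0, 0.1]
ft_force: [-2.0, -0.6, 2.2]
grip_width: 0.0595
gripper_force: 10.0
```

jog_arm:
  series: "0 0 0 0 0 -0.0005 0.055;0 0 0 0 0 -0.001 0.055;0 0 0 0 0 -0.001 0.055"

```text
time_s: 21.75
position: [0.6484, 0.1168, 0.0159]
orientation: [3.141, -0.001, 0.1]
ft_force: [-4.5, -0.0, 10.6]
grip_width: 0.0596
gripper_force: 10.0
```

jog_arm:
  series: "0 0 0 0 0 0.001 0.055;0 0 0 0 0 0.001 0.062;0 0 0 0 0 0.001 0.066;0 0 0 0 0 0.001 0.072;0 0 0 0 0 0.001 0.078;0 0 0 0 0 0.001 0.078;0 0 0 0 0 0.02 0.078;0 0 0 0 0 0.06 0.078;0 0 0 0 0 0.1 0.078;0 0 0 0 0 0.1 0.078"

```text
time_s: 22.75
position: [0.6508, 0.1169, 0.1206]
orientation: [3.141, -0.01, 0.1]
ft_force: [0.2, -0.3, -0.8]
grip_width: 0.078
gripper_force: 0.0
```

jog_arm:
  series: "0 0 -0.02 -0.003 -0.05 0 0.07;0 0 -0.042 -0.006 -0.13 0 0.07;0 0 -0.042 -0.012 -0.268 0 0.07;0 0 -0.042 -0.012 -0.268 0 0.07;0 0 -0.042 -0.012 -0.268 0 0.07;0 0 -0.042 -0.012 -0.268 0 0.07;0 0 -0.042 -0.012 -0.268 0 0.07;0 0 -0.042 -0.012 -0.268 0 0.07;0 0 -0.042 -0.012 -0.268 0 0.07"

```text
time_s: 23.65
position: [0.6365, -0.1493, 0.1145]
orientation: [-3.141, 0.0, 0.06]
ft_force: [-0.4, -0.4, 0.5]
grip_width: 0.07
gripper_force: 0.0
```

Run:
```python
from h import *
b=snap('scene','scene5')
A=cv2.resize(b['img'][215:295,235:315,::-1],(400,400),interpolation=cv2.INTER_CUBIC)
B=cv2.resize(b['img'][215:295,118:198,::-1],(400,400),interpolation=cv2.INTER_CUBIC)
cv2.imwrite('pics/g5.png',np.hstack([A,B])); print(telemetry.read_state()['position'])
```

```text
[ 0.63656644 -0.14930803  0.11459921]
```

View pics/g5.png

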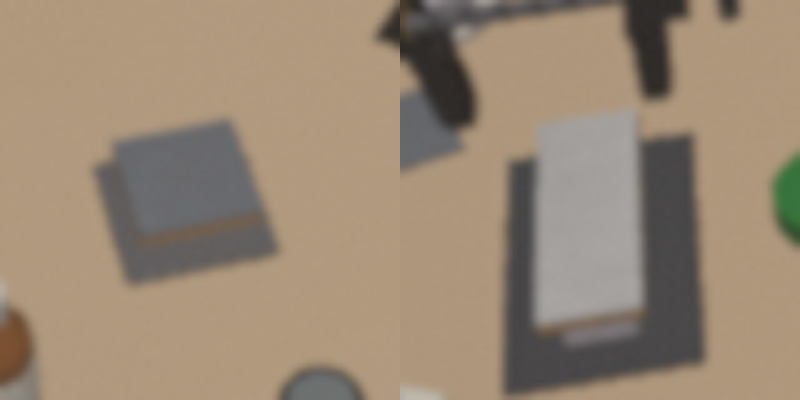

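Left: the square panel lies on its rest, with top corners at (113,140), (231,120), (264,213), (138,238). Right: the long panel's top corners are at (537,124), (637,110), (644,310), (534,326).

Run:
```python
from h import *
S=load('scene5')
def g(n,p,z,u0):
    Q=at_z(S,(np.array(p,float)+.5)/5-.5+[u0,215],z)[:,:2]; d=Q[2]-Q[1]+Q[3]-Q[0]; e=[np.linalg.norm(Q[i]-Q[i-1]).round(4) for i in range(4)]
    print(n,Q.mean(0).round(4),np.arctan2(d[1],d[0]).round(3),e)
g('sq',[(113,140),(231,120),(264,213),(138,238)],.028,235)
g('sqbase front',[(96,165),(235,125),(280,253),(130,285)],.006,235)
g('long',[(137,124),(237,110),(244,310),(134,326)],.038,118)
P=cloud(S)
for z,x,y,hx in((.038,.636,-.151,.075),(.028,.647,.116,.05)):
    m=(abs(P[...,2]-z)<.004)&(abs(P[...,0]-x)<hx)&(abs(P[...,1]-y)<.045)
    print(m.sum(),cv2.minAreaRect(P[m][:,:2].astype(np.float32)),P[m].mean(0).round(4))
```

```text
sq [0.6467 0.1177] 0.084 [np.float64(0.0614), np.float64(0.0585), np.float64(0.0599), np.float64(0.0603)]
sqbase front [0.6459 0.1171] 0.097 [np.float64(0.0754), np.float64(0.0734), np.float64(0.0831), np.float64(0.0728)]
long [ 0.6358 -0.1519] 0.065 [np.float64(0.1207), np.float64(0.047), np.float64(0.1212), np.float64(0.0472)]
845 ((0.6355420351028442, -0.1527252197265625), (0.12255124747753143, 0.04611915349960327), 3.887600898742676) [ 0.6387 -0.1527  0.0375]
514 ((0.6466918587684631, 0.11661702394485474), (0.06338624656200409, 0.060507144778966904), 6.157801628112793) [0.6483 0.1165 0.0275]
```

jog_arm:
  series: "0 0 0 -0.0005 -0.003 -0.015 0.07;0 0 0 -0.0005 -0.003 -0.04 0.07;0 0 0 -0.0005 -0.003 -0.065 0.07;0 0 0 -0.0005 -0.003 -0.082 0.07;0 0 0 -0.0005 -0.003 -0.089 0.07;0 0 0 -0.0005 -0.003 -0.09 0.07;0 0 0 -0.0005 -0.003 -0.09 0.06;0 0 0 -0.0005 -0.003 -0.09 0.053;0 0 0 -0.0005 -0.003 -0.09 0.049;0 0 0 -0.0005 -0.003 -0.09 0.042;0 0 0 -0.0005 -0.003 -0.09 0.042;0 0 0 -0.0005 -0.003 -0.09 0.042"
  grip_force: 15

```text
time_s: 24.9
position: [0.6361, -0.1542, 0.0253]
orientation: [3.141, -0.001, 0.058]
ft_force: [-0.7, 1.0, 5.5]
grip_width: 0.0459
gripper_force: 15.0
```

jog_arm:
  series: "0 0 0 0 0 0.001 0.042;0 0 0 0 0 0.002 0.042;0 0 0 0 0 0.005 0.042;0 0 0 0 0 0.012 0.042;0 0 0 0 0 0.025 0.042;0 0 0 0 0 0.04 0.042;0 0 0 0 0 0.055 0.042;0 0 0 0 0 0.065 0.042;0 0 0 0 0 0.07 0.042;0 0 0 0 0 0.07 0.042"

```text
time_s: 25.9
position: [0.6361, -0.1543, 0.0955]
orientation: [3.141, -0.001, 0.058]
ft_force: [0.5, 0.4, -0.8]
grip_width: 0.0459
gripper_force: 15.0
```

jog_arm:
  series: "0 0 -0.01 -0.005 0.004 0 0.042;0 0 -0.03 -0.018 0.013 0 0.042;0 0 -0.06 -0.036 0.027 0 0.042;0 0 -0.1 -0.058 0.043 0 0.042;0 0 -0.14 -0.082 0.061 0 0.042;0 0 -0.18 -0.106 0.08 0 0.042;0 0 -0.22 -0.13 0.098 0 0.042;0 0 -0.26 -0.154 0.115 0 0.042;0 0 -0.3 -0.175 0.131 0 0.042;0 0 -0.33 -0.191 0.143 0 0.042;0 0 -0.345 -0.2 0.15 0 0.042;0 0 -0.345 -0.2005 0.1503 0 0.042"

```text
time_s: 27.1
position: [0.4344, -0.0032, 0.0945]
orientation: [-3.142, 0.001, -0.287]
ft_force: [0.9, -0.7, -0.4]
grip_width: 0.0457
gripper_force: 15.0
```

jog_arm:
  series: "0 0 0 0 0 -0.01 0.042;0 0 0 0 0 -0.03 0.042;0 0 0 0 0 -0.05 0.042;0 0 0 0 0 -0.063 0.042;0 0 0 0 0 -0.07 0.042;0 0 0 0 0 -0.073 0.042;0 0 0 0 0 -0.073 0.042;0 0 0 0 0 -0.073 0.042"

```text
time_s: 27.9
position: [0.4358, -0.0041, 0.022]
orientation: [-3.142, -0.001, -0.287]
ft_force: [-0.6, -0.7, -0.8]
grip_width: 0.0461
gripper_force: 15.0
```

Run:
```python
from h import *
b=snap('scene','scene6'); crop(b,'g6',180,260,175,235,8); s=telemetry.read_state();print(s['position'],s['orientation'])
```

```text
[ 0.43576949 -0.00404184  0.02205995] [ 3.14157711e+00 -1.09078877e-03 -2.87092070e-01]
```

View pics/g6.png

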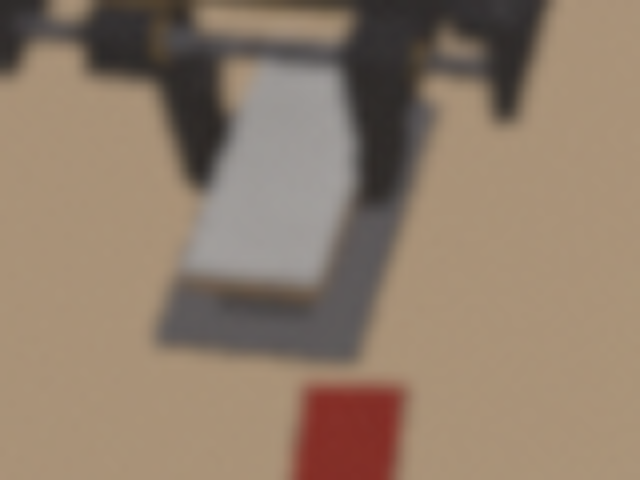

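The long panel is held over its rest. Its front top edge runs from (184,273) to (322,287), and the base plate's front edge runs from (156,345) to (358,361).

Run:
```python
from h import *
S=load('scene6')
for p,z,h in(([(184,273),(322,287)],.0348,.06),([(156,345),(358,361)],.006,.065)):
    Q=at_z(S,(np.array(p,float)+.5)/8-.5+[180,175],z)[:,:2]; d=Q[1]-Q[0]; x=np.array([np.cos(-.287),np.sin(-.287)])
    print(Q.round(4).tolist(),np.linalg.norm(d).round(4),'centre',(Q.mean(0)-h*x).round(4),'yaw',np.arctan2(-d[0],d[1]).round(3))
```

```text
[[0.4872, -0.0408], [0.5005, 0.0031]] 0.0459 centre [ 0.4363 -0.0018] yaw -0.294
[[0.4897, -0.0536], [0.5072, 0.0118]] 0.0677 centre [ 0.4361 -0.0025] yaw -0.261
```

Aligned within 1 mm. Lowering by 6.5 mm, then a bit more.

jog_arm:
  series: "0 0 0 0 0 -0.002 0.042;0 0 0 0 0 -0.004 0.042;0 0 0 0 0 -0.0055 0.042;0 0 0 0 0 -0.0065 0.042;0 0 0 0 0 -0.0065 0.042;0 0 0 0 0 -0.0065 0.042"

```text
time_s: 28.55
position: [0.4354, -0.0039, 0.0153]
orientation: [3.142, -0.0, -0.287]
ft_force: [-0.6, -0.1, 4.3]
grip_width: 0.0459
gripper_force: 15.0
```

jog_arm:
  series: "0 0 0 0 0 -0.0005 0.042;0 0 0 0 0 -0.0008 0.042;0 0 0 0 0 -0.0008 0.042"

```text
time_s: 28.85
position: [0.4354, -0.0039, 0.0152]
orientation: [3.142, -0.001, -0.287]
ft_force: [-4.0, 1.1, 17.6]
grip_width: 0.0457
gripper_force: 15.0
```

jog_arm:
  series: "0 0 0 0 0 0.001 0.042;0 0 0 0 0 0.001 0.048;0 0 0 0 0 0.001 0.052;0 0 0 0 0 0.001 0.06;0 0 0 0 0 0.001 0.066;0 0 0 0 0 0.001 0.066;0 0 0 0 0 0.02 0.066;0 0 0 0 0 0.06 0.066;0 0 0 0 0 0.11 0.066;0 0 0 0 0 0.16 0.066;0 0 0 0 0 0.2 0.066;0 0 0 0 0 0.2 0.066"

```text
time_s: 30.05
position: [0.4371, -0.0043, 0.219]
orientation: [-3.142, -0.01, -0.287]
ft_force: [-0.1, -0.0, -0.4]
grip_width: 0.0658
gripper_force: 0.0
```

jog_arm:
  series: "0 0 0 -0.02 -0.05 0.02 0.066;0 0 0 -0.04 -0.1 0.03 0.066;0 0 0 -0.07 -0.2 0.04 0.066;0 0 0 -0.1 -0.3 0.04 0.066;0 0 0 -0.15 -0.45 0.04 0.066;0 0 0 -0.15 -0.45 0.04 0.066;0 0 0 -0.15 -0.45 0.04 0.066;0 0 0 -0.15 -0.45 0.04 0.066;0 0 0 -0.15 -0.45 0.04 0.066;0 0 0 -0.15 -0.45 0.04 0.066;0 0 0 -0.15 -0.45 0.04 0.066;0 0 0 -0.15 -0.45 0.04 0.066"

```text
time_s: 31.25
position: [0.2852, -0.4536, 0.2529]
orientation: [-3.139, 0.001, -0.288]
ft_force: [-0.7, 0.4, -0.2]
grip_width: 0.0658
gripper_force: 0.0
```

Run:
```python
from h import *
c=snap('top','top7'); crop(c,'g7',210,470,120,315,3)
P=cloud(c)
for n,z,x,y,hx,h in(('long',.028,.4355,-.004,.08,.004),('sq',.028,.6466,.1163,.05,.004),('disc',.024,.446,-.255,.035,.006)):
    m=(abs(P[...,2]-z)<h)&(abs(P[...,0]-x)<hx)&(abs(P[...,1]-y)<.05)
    print(n,m.sum(),cv2.minAreaRect(P[m][:,:2].astype(np.float32)))
print(telemetry.read_state()['position'])
```

```text
long 969 ((0.435777872800827, -0.0032594501972198486), (0.04666377976536751, 0.12038034200668335), 73.6143798828125)
sq 579 ((0.6479864716529846, 0.1175994724035263), (0.05996214970946312, 0.05977608263492584), 5.811725616455078)
disc 419 ((0.44452720880508423, -0.254008412361145), (0.05388601869344711, 0.05254602059721947), 43.71234130859375)
[ 0.28554703 -0.45301566  0.25342906]
```

View pics/g7.png

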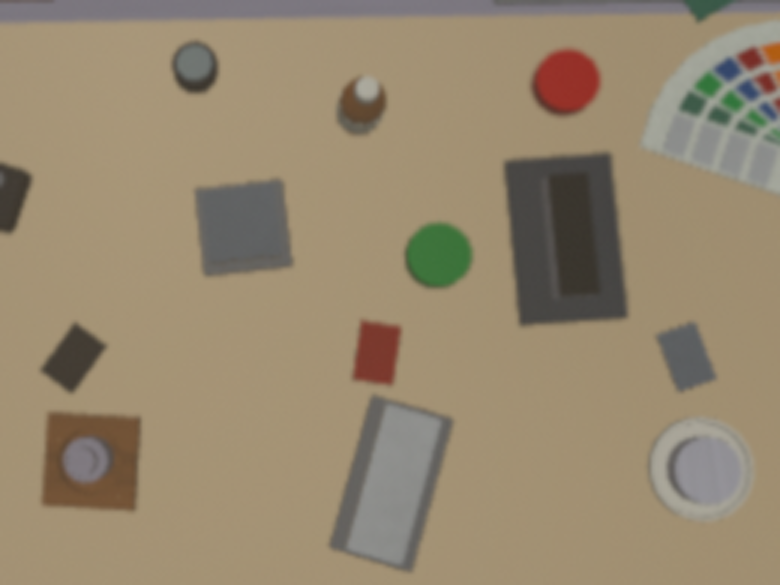

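All four pieces are put away: weight in the brown block (90,460), disc flat in the dish (705,470), and panels on their rests at (243,227) and (392,483) within about 2 mm. The bottle still stands at (362,103), so I'm handing in.

```bash
python3 -c "
from bench import bot; print(bot.job_done())"
```

```text
the job is handed in; nothing more can be done
None
```

The stack was taken apart from the top down, all four pieces were set in their places (panels within about 2 mm), the bottle was left standing, and the job was handed in at about 31 s of the 128 s; no verdict was returned.

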